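# Stamp the form on the clipboard

### The arm

A 6-joint arm with a two-finger parallel gripper is mounted at the origin on the work surface. World frame = base frame: x ahead of the robot, y to its left, z up, the work surface at z = 0. Lengths are in m, angles in rad, forces in N, time in s.
With the tool pointing down it reaches from about 0.4 to 0.925 m from the base axis. Payload 12.5 kg.
Tool frame: the origin (TCP) lies at the very end of the fingers, on their centre line; the grasp point (between the pads) lies robot.pinch_z behind it (robot.pinch_z is the distance from the TCP to the grasp point, in m); z points along the fingers, y is the line along which they close (so a half turn about z gives the same grasp; the last joint's range is limited). The gripper opens to 95 mm and grips with 3 to 60 N. Pads are 20 mm wide; open, the fingers measure 119 mm over their backs; the gripper's body (75 mm by 180 mm) begins 59 mm behind the grasp point.
Start: joints at [-1.442, 0.491, 1.559, -0, 1.092, -0.106], TCP at [0.145, -0.608, 0.215] pointing down, gripper open.
Joint ranges: [-3.1, 3.1], [-0.84, 2.19], [0.05, 2.79], [-1.13, 4.28], [0.06, 2.93], [-2.69, 2.69]. Speed limits (rad/s): [2.22, 2.22, 2.79, 3.14, 3.14, 3.14].

### API

Orientations are given as a unit quaternion [x, y, z, w].
In Python, from plant import status, viewer, robot gives the robot as it stands.
- The arm moves only by the tool carry_out, never from a script. Its argument "targets" is a list of rows, each a list of 4 numbers: the shift along the tool's x, y, z in cm, then the turn about the tool's z in rad. In form: [[tx, ty, tz, twist], ...]. A call has 1 to 20 rows; each row is the pose to reach, as a shift and turn from the pose commanded when the call began, along the tool's axes at that moment; what a row does not reach only later rows make up. A row lasts 1/8 s, in which the tool goes at most 62.5 mm and 10.7 degrees, less where a joint would pass 70% of its speed; a pose out of reach is approached as far as the arm can. A call with a gripper value outside its range is refused whole. "jaw" is the closure, from -1 (fully open) to 1 (shut), so that 0 is half open, set as the call begins (left out, the last holds). The fingers move at their own pace and stop on an object; "newtons" is the grip in N (left out, the last holds). Time passes only in rows, so rows that repeat a pose let the fingers close. It gives the time, the measured TCP pose, the force, the opening and the grip force at its end, in the units of the state.
- status.observe(): the state, without advancing time (a new reading comes with each control period).
- viewer.snapshot(name): name is "side" or "top"; returns a dict with "frame" (400x640x3 uint8, blue, green, red), "range_z" (400x640 float32, m along the optical axis (not along the pixel's ray), 0 where there is no reading), "fx", "fy", "cx", "cy" (pixels), "k1" (the pictures are not rectified: a ray, as slopes to the right and down, at radius r is drawn at 1 + k1 r^2 times it, then the intrinsics apply), "world_from_camera" (4x4, takes a point from camera to world coordinates). Camera axes: x right, y up, looking along -z (the intrinsics and any distortion apply to the point x, -y, -z); pixel columns grow to the right and rows downward; lengths in m; the calibration is good to about 2 mm. A picture is of the moment at which its call begins.
- robot.finish_job(): hands the job in; it is judged then, once.
The state is a dict: "time_s": time; "q": joint angles; "joint_vel": joint speeds; "effort": joint torques, N m; "ee_pos": TCP position; "tool_rot": TCP orientation; "wrist_force": force on the tool from outside, world axes, zero at the start; "ft_torque": the same for the moment, N m; "gripper_width": finger opening in m; "grip_force": force on a finger pad.
Only numpy, scipy, OpenCV 4.12 (cv2) and the standard library are available. Lean on these libraries where they do the work, as an engineer would, in place of code of your own. Each camera call takes 0.05 s, during which the arm holds its last target. There are 200 camera calls.

### The job

Stamp the form on the clipboard: take the rectangular stamp out of the stamp tray, stand it centred and square on the empty ruled box at the bottom of the form, its index window towards the bottom edge, and press its sprung handle fully home against its stop for about half a second, firmly but without forcing it. Then let the handle spring back and set the stamp down upright in the bay of the tray that it came from. Print nowhere else, do not drop the stamp, and leave everything else where it is.

Things in the scene. Friction and masses are not known exactly. Their poses are not given: they have to be found in the camera images.
- stamp: The rectangular stamp, loose, 0.25 kg, upright in a tray bay. Black open frame 44 mm (x) by 60 mm (y) by 35 mm high, flat outer walls at x = -22 and +22 mm, good to grip. Over it a sprung T handle, a block 36 (x) by 56 (y) mm, at rest 58 to 74 mm above the underside; it may be gripped too. Origin: centre of the underside; z up; -x is the front, the wall with the pale index window.
- stamp_handle: The stamp's sprung handle; origin at the centre of the frame's underside at rest, sinks with it. It resists with 1.5 N at rest, 0.3 N more per mm; from 11 mm on the die bears on the paper and adds 1 N per mm. It bottoms on the depth collar after 12 to 18 mm, at 6 to 14 N, as the collar is set: the stop must be felt. A steady push of 18 to 26 N in all is right. Springs back by itself.
- stamp_collar: Fixed seat on top of the stamp's frame, 35 mm above its underside (origin), carrying the round brass print-depth collar, the handle's hard stop. The collar stands 3 to 9 mm above the seat as last set; this pose does not tell it. For a clean print the handle rests on it with 2 to 22 N beyond the springs; more blurs the print.
- stamp_top (a point): Centre of the flat top of the stamp's handle, 74 mm above the frame's underside at rest; moves with the handle.
- stamp_die: The foam-backed die (printing plate) inside the frame, on the handle's stem: 28 mm (x) by 46 mm (y) by 6 mm, origin at the centre of its underside, 11 mm above the frame's underside at rest.
- stamp_front (a point): Point at the foot of the stamp's front wall, 22 mm from the stamp's origin towards its -x.
- box (a point): Centre of the empty ruled box, 40 mm (x) by 60 mm (y), at the right of the form's bottom edge. Its x, y are true, but its height is that of the clipboard's top face, 18 mm over the desk: the paper lies 3 to 11 mm above this point, as the pad has been used up, and must be felt for. x points along the form to its clip, -x to the bottom edge, y to the left.
- clipboard: Aluminium storage clipboard, fixed, 240 mm (x) by 165 mm (y) by 18 mm high; origin: centre of its underside. On it a pad of forms 205 by 148 mm, centred 10 mm towards -x; at the +x end a steel spring clip, up to 40 mm above the desk.
- tray: Grey stamp tray, fixed, 74 mm (x) by 252 mm (y), floor 3 mm thick, rims and dividers 4 mm wide and 7 mm high from the desk; origin: centre of its underside. Three bays in a row along y, centred at y = -83, 0 and +83 mm, each 66 mm (x) by about 78 mm (y) inside, a stamp in each.
- stamp_round: Another stamp in the tray, round, 36 mm across, with a turned wooden handle, 62 mm tall; stays where it is.
- stamp_square: Another stamp in the tray, 32 mm square, with a turned wooden handle, 60 mm tall; stays where it is.
- pen: Ballpoint pen, 140 mm long (its x), 9 mm thick, lying across the upper half of the form.
- mug: Ochre mug, 82 mm across, 88 mm tall, left of the clipboard.
- stapler: Desk stapler, 135 mm long, 55 mm tall, beyond the tray.
- clip_dish: Clear dish with paper clips, 88 mm across, 26 mm high, beyond the clipboard.
- glasses: Folded spectacles, 134 mm wide, 34 mm high, beyond the clipboard.

How it is judged:
On the way:
1. the stamp stands centred and square on the box, front to the form's bottom edge, its handle pressed home on its collar with 2 to 22 N, the die on the paper (horizontal distance between stamp and box below 0.005 m and angle between the x axis of stamp and the x axis of box, either way round below 0.1 rad and x of stamp_front in the frame of box below -0.01 m and contact force between stamp_handle and stamp_collar between 2 and 22 N and contact force between stamp_die and anything else above 0.5 N and angle between stamp's own z axis and vertical below 0.05 rad), for 0.3 s.
At the end, for the whole second after the job is handed in: After a print within 5 mm and 0.1 rad of the box (handle on its stop with 2 to 22 N for 0.3 s), the stamp stands upright (0.04 rad) and still, handle up (within 2 mm), in its own bay within 20 mm of where it started; nothing else has moved over 20 mm (distance of stamp from where it was at the start of the episode below 0.02 m and angle between stamp's own z axis and vertical below 0.04 rad and z of stamp_handle in the frame of stamp above -0.002 m and linear speed of stamp below 0.02 m/s); the robot touches nothing.
It fails at once if the die prints (over 2 N) anywhere but centred (6 mm) and square (0.12 rad) on the ruled box, right way round (contact force between stamp_die and anything else above 2 N and (horizontal distance between stamp and box above 0.006 m or angle between the x axis of stamp and the x axis of box, either way round above 0.12 rad or x of stamp_front in the frame of box above -0.01 m)).
It fails at once if the stamp is dropped: it falls free of the fingers faster than 0.35 m/s (from some 6 mm up) (linear speed of stamp above 0.35 m/s and contact force between the fingers and stamp below 0.1 N).
It fails at once if another thing on the desk is moved by more than 20 mm (distance of any of stamp_round, stamp_square, pen, mug, stapler, clip_dish, glasses from where it was at the start of the episode above 0.02 m).
It also fails if it takes over 69 s, if anything falls off the work surface, if the arm or the gripper's body presses on something with over 40 N, if the wrist force passes 120 N, or if a joint passes its speed limit or range.

## Working session

There is one attempt and no reset: what is moved stays moved. The work goes in short steps, Python scripts to look and compute and a tool call to move; the robot and the scene stay as the last step left them, time stands still between calls to the robot, and variables do not carry over. Pictures are saved under pics/ and viewed, at most 10 in all, crops included, and the job is handed in when it is done.

Besides the shell and the picture viewer there is one more tool, called after "Emit:" in YAML: its name, and indented under it one key for each argument. carry_out: Moves the arm, as the interface text tells. Its arguments: {"type":"object","properties":{"targets":{"type":"array","items":{"type":"array","items":{"type":"number"}}},"jaw":{"type":"number"},"newtons":{"type":"number"}},"required":["targets"]}

```bash
mkdir -p pics
cat > h.py <<'E'
import numpy as np, cv2
from plant import status, viewer, robot
def snap(n):
    return viewer.snapshot(n)
def world(s,u,v,z=None,d=None):
    # pixel -> world at plane z, or using depth d
    x=(u-s['cx'])/s['fx']; y=(v-s['cy'])/s['fy']
    K=np.array([[s['fx'],0,s['cx']],[0,s['fy'],s['cy']],[0,0,1]])
    p=cv2.undistortPointsIter(np.array([[[u,v]]],float),K,np.array([s['k1'],0,0,0]),None,None,(3,50,1e-10))[0,0]
    r=np.array([p[0],-p[1],-1.]); T=np.array(s['world_from_camera'])
    o=T[:3,3]; dr=T[:3,:3]@r
    if z is None: return o+dr*(s['range_z'][int(round(v)),int(round(u))] if d is None else d)
    return o+dr*((z-o[2])/dr[2])
E
python3 - <<'E'
from h import *
for n in('top','side'):
    s=snap(n); cv2.imwrite(f'pics/{n}0.png',s['frame']); np.save(f'{n}0.npy',s,allow_pickle=True); print(np.round(s['world_from_camera'],3),s['fx'],s['k1'])
o=status.observe(); print(o); print(robot.pinch_z)
E
```

```text
[[-0.012  0.987 -0.162  0.453]
 [-1.    -0.013 -0.002  0.014]
 [-0.004  0.162  0.987  1.094]
 [ 0.     0.     0.     1.   ]] 455.9516981530727 -0.019707130579878586
[[-0.822  0.384 -0.42  -0.041]
 [-0.569 -0.551  0.61   1.024]
 [ 0.003  0.741  0.672  1.136]
 [ 0.     0.     0.     1.   ]] 520.9862501730233 -0.1357692632925976
{'time_s': 0.1, 'q': array([-1.44161843e+00,  4.91455714e-01,  1.55937102e+00,  7.72482928e-06,
        1.09171671e+00, -1.05571897e-01]), 'joint_vel': array([ 0.00142025,  0.00058518, -0.00079697,  0.00056857, -0.00119677,
       -0.0008987 ]), 'effort': array([ 3.18677012e-03, -6.13621759e+01, -2.58605450e+01,  6.93675689e-02,
        4.70268354e-02, -6.51581377e-05]), 'ee_pos': array([ 0.14538843, -0.60763746,  0.21415328]), 'tool_rot': array([ 9.93119568e-01,  1.17103791e-01, -2.18443827e-06, -4.75400436e-04]), 'wrist_force': array([0.39895888, 0.27106008, 0.32698102]), 'ft_torque': array([ 0.00469544, -0.01367886, -0.01255277]), 'grip_force': 0.0, 'gripper_width': 0.09485619441296889}
0.0188
```

View pics/top0.png

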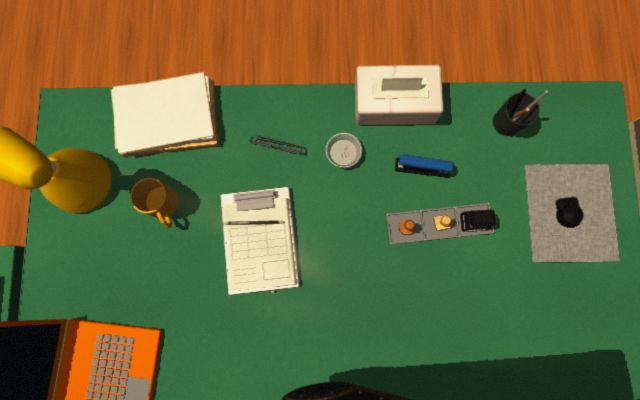

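View pics/side0.png

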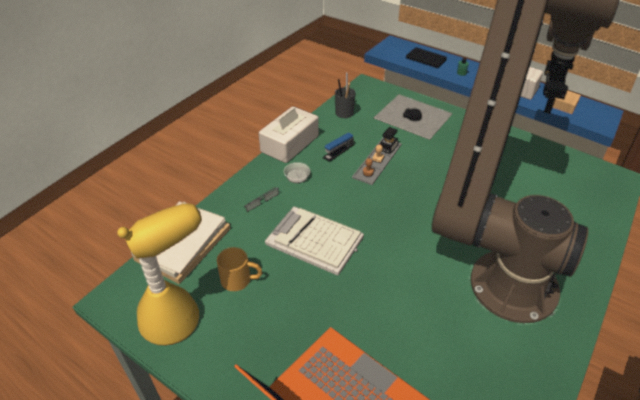

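The top view shows the clipboard at about (260,240) with the box at about (277,270), and the tray from (388,228) to (494,218) with the black rectangular stamp at (478,220). I'll enlarge both.

Run:
```python
from h import *
s=np.load('top0.npy',allow_pickle=True).item()
f=s['frame']
a=cv2.resize(f[182:302,212:308],None,fx=5,fy=5,interpolation=cv2.INTER_CUBIC)
b=cv2.resize(f[195:250,380:500],None,fx=6.6,fy=6.6,interpolation=cv2.INTER_CUBIC)
cv2.imwrite('pics/cb.png',a);cv2.imwrite('pics/tr.png',b)
for v in range(206,234,2): print(v,[round(1000*world(s,u,v)[2]) for u in range(456,500,2)])
```

```text
206 [5, 5, 4, 4, 7, 9, 9, 6, 1, 0, 1, 6, 3, -1, 3, 1, 10, -4, -1, -1, 1, 0]
208 [1, 3, 6, -1, -3, 3, 1, 3, 7, 5, 4, 1, 3, 2, 1, 2, 5, -2, 0, 3, 2, 2]
210 [4, 3, 5, 4, 3, 3, 4, 4, -1, 70, 75, 72, 72, 77, 75, 76, 74, 75, 75, -3, -1, -1]
212 [10, -2, 3, 24, 36, 38, 38, 74, 77, 77, 77, 77, 76, 77, 79, 77, 76, 76, 78, 75, -1, -2]
214 [4, 1, 8, 13, 35, 41, 38, 73, 77, 77, 81, 75, 75, 78, 79, 76, 79, 76, 79, 72, 2, 2]
216 [7, 1, 7, 10, 37, 39, 1094, 73, 73, 78, 78, 77, 80, 76, 78, 75, 78, 77, 74, 77, 2, -4]
218 [5, -1, 6, 9, 34, 40, 39, 72, 73, 77, 76, 79, 78, 79, 77, 77, 75, 77, 78, 74, -2, -2]
220 [8, 3, 2, 7, 33, 39, 36, 71, 75, 73, 77, 78, 81, 78, 75, 78, 76, 76, 78, 78, 0, 0]
222 [5, 1, 2, 8, 5, 39, 38, 70, 79, 74, 77, 76, 77, 79, 77, 79, 72, 76, 78, 77, -1, 6]
224 [3, 2, 3, 8, 5, 35, 40, 67, 77, 76, 77, 74, 78, 75, 76, 75, 76, 74, 73, 72, -2, 1]
226 [3, 4, 3, 8, 5, 39, 36, 41, 70, 73, 39, 41, 42, 39, 43, 38, 37, 36, 6, 1, 3, 3]
228 [2, 9, 5, 10, 2, 35, 38, 38, 36, 38, 38, 37, 37, 38, 36, 39, 36, 39, 5, 2, 0, -3]
230 [2, 7, 0, 14, 23, 22, 28, 29, 30, 31, 21, 17, 19, 15, 4, 4, 4, 2, 11, 0, -1, 3]
232 [1, 10, 5, 5, 2, -1, 6, 1, 2, -1, 0, 0, 1, 4, 2, 8, 7, 5, 7, -3, -2, 0]
```

View pics/cb.png

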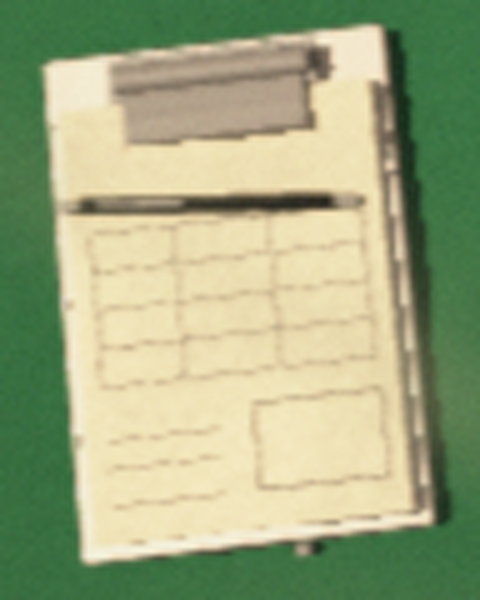

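View pics/tr.png

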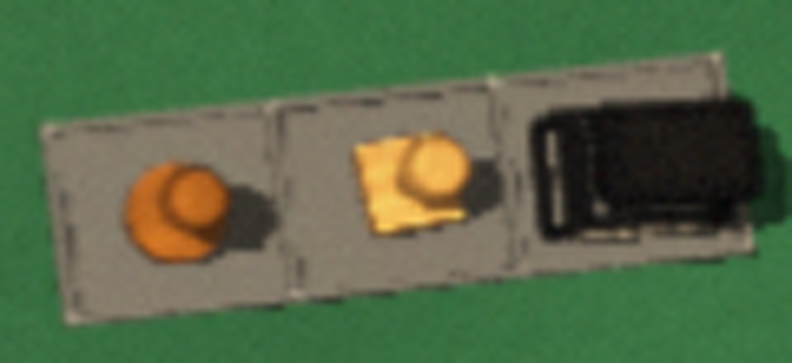

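```bash
cat > fit.py <<'E'
from h import *
from scipy.optimize import minimize
def pix(s,P):
    T=np.array(s['world_from_camera']); c=(P-T[:3,3])@T[:3,:3]
    x=c[:,0]/-c[:,2]; y=-c[:,1]/-c[:,2]; k=1+s['k1']*(x*x+y*y)
    return np.stack([s['cx']+s['fx']*x*k, s['cy']+s['fy']*y*k],1)
def samp(img,uv):
    return cv2.remap(img,uv[:,0].astype(np.float32)[None],uv[:,1].astype(np.float32)[None],cv2.INTER_LINEAR)[0]
def rot(a): return np.array([[np.cos(a),-np.sin(a)],[np.sin(a),np.cos(a)]])
def cloud(s,u0,u1,v0,v1):
    return np.array([[u,v,*world(s,u,v)] for v in range(v0,v1) for u in range(u0,u1)])
E
cat > a.py <<'E'
from fit import *
S={n:np.load(n+'0.npy',allow_pickle=True).item() for n in('top','side')}
# paper height
s=S['top']; c=cloud(s,235,285,228,285); zp=np.median(c[:,4]); print('paper z',zp, 'desk',np.median(cloud(s,310,370,230,280)[:,4]))
zp=min(max(zp,.021),.029)
t=np.linspace(-1,1,60); o=np.ones(60)
R=np.concatenate([np.stack([.02*o,.03*t],1),np.stack([-.02*o,.03*t],1),np.stack([.02*t,.03*o],1),np.stack([.02*t,-.03*o],1)])
p0=world(s,(320+.5)/5-.5+212,(438+.5)/5-.5+182,z=zp); print(p0)
for n in S:
    s=S[n]; g=s['frame'].astype(np.float32).mean(2); g=cv2.resize(g,None,fx=1,fy=1)-cv2.GaussianBlur(g,(0,0),4)
    best=None
    for blur in (1.2,.6):
        gb=cv2.GaussianBlur(g,(0,0),blur)
        def cost(p):
            X=R@rot(p[2]).T+p[:2]; return samp(gb,pix(s,np.c_[X,np.full(len(X),zp)])).mean()
        if best is None:
            c=[(cost(q),q) for q in [(p0[0]+dx,p0[1]+dy,a) for dx in np.arange(-.012,.0121,.002) for dy in np.arange(-.012,.0121,.002) for a in np.arange(-.3,.31,.04)]]
            best=min(c)[1]
        r=minimize(cost,best,method='Nelder-Mead',options=dict(initial_simplex=np.array([best]*4)+np.vstack([[0,0,0],np.diag([.002,.002,.03])])))
        best=r.x
    print(n,'box',best,r.fun)
s=S['top']; c=cloud(s,450,505,200,240)
m=c[:,4]>.068
P=np.array([world(s,u,v,z=.077)[:2] for u,v in c[m][:,:2]])
print('handle top',cv2.minAreaRect((P*1000).astype(np.float32)),P.mean(0))
m=(c[:,4]>.031)
P=np.array([world(s,u,v,z=.038 if h<.06 else .077)[:2] for u,v,h in c[m][:,[0,1,4]]])
print('all',cv2.minAreaRect((P*1000).astype(np.float32)))
# tray corners
for U,V in((45,125),(720,57),(752,252),(68,323)): print(world(s,(U+.5)/6.6-.5+380,(V+.5)/6.6-.5+195,z=.007))
print('stamp px in side',pix(S['side'],np.array([[*P.mean(0),.04]])))
g=S['side']['frame']; 
u,v=pix(S['side'],np.array([[*P.mean(0),.04]]))[0].astype(int)
cv2.imwrite('pics/sidest.png',cv2.resize(g[v-30:v+30,u-40:u+40],None,fx=8,fy=8,interpolation=cv2.INTER_CUBIC))
E
python3 a.py
```

```text
paper z 0.0288064601194975 desk 0.0002770681970899469
[0.47839032 0.13516091 0.02880646]
top box [0.47810326 0.13526125 0.09431038] -9.213789939880371
side box [0.48118432 0.11627282 0.11458155] -6.596131801605225
handle top ((586.0629272460938, -329.672119140625), (43.380577087402344, 127.47572326660156), 12.727686882019043) [ 0.5863694  -0.33404618]
all ((585.5955200195312, -328.5830078125), (50.64558792114258, 127.2957534790039), 9.682770729064941)
[ 0.60844157 -0.1286477   0.007     ]
[ 0.63033197 -0.37719261  0.007     ]
[ 0.55848401 -0.38382463  0.007     ]
[ 0.53612922 -0.13451899  0.007     ]
stamp px in side [[388.88024718 140.68444919]]
```

View pics/sidest.png

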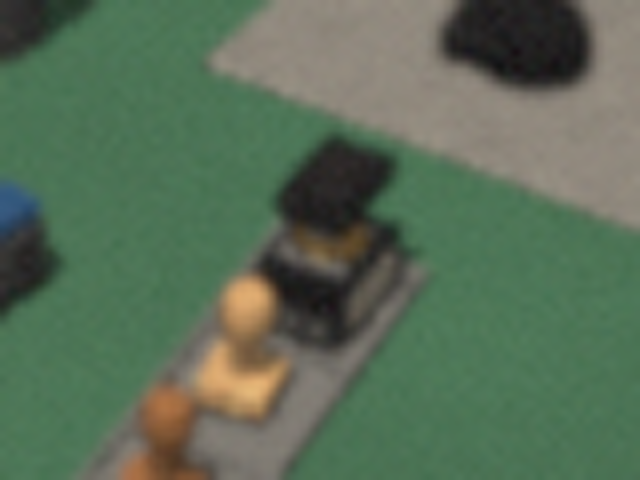

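The side crop shows the pale index window on the right wall at about (375,290), which faces the robot. So the stamp's front already points to -x, like the form's bottom edge. Next I'll refine the fits.

```bash
cat > b.py <<'E'
from fit import *
S={n:np.load(n+'0.npy',allow_pickle=True).item() for n in('top','side')}
t=np.linspace(-1,1,60); o=np.ones(60)
R=np.concatenate([np.stack([.02*o,.03*t],1),np.stack([-.02*o,.03*t],1),np.stack([.02*t,.03*o],1),np.stack([.02*t,-.03*o],1)])
s=S['side']; g=s['frame'].astype(np.float32).mean(2); g=g-cv2.GaussianBlur(g,(0,0),4); g=cv2.GaussianBlur(g,(0,0),.8)
for zp in(.023,.027):
    def cost(p):
        X=R@rot(p[2]).T+p[:2]; return samp(g,pix(s,np.c_[X,np.full(len(X),zp)])).mean()
    best=min((cost(q),q) for q in [(.478+dx,.1353+dy,.094+a) for dx in np.arange(-.006,.0061,.001) for dy in np.arange(-.006,.0061,.001) for a in np.arange(-.06,.061,.02)])
    print('side',zp,best)
s=S['top']; c=cloud(s,450,505,200,240)
def comp(m):
    n,l,st,_=cv2.connectedComponentsWithStats(m.reshape(40,55).astype(np.uint8),connectivity=4); k=1+np.argmax(st[1:,4]); return (l==k).ravel()
def rep(name,m,z):
    m=comp(m); P=np.array([world(s,u,v,z=z)[:2] for u,v in c[m][:,:2]])*1000
    C=np.cov(P.T); w,V=np.linalg.eigh(C); print(name,P.mean(0),'ext',np.sqrt(12*w),'yaw',np.arctan2(-V[0,1]*np.sign(V[1,1]),abs(V[1,1])), cv2.minAreaRect(P.astype(np.float32)))
rep('handle',c[:,4]>.066,.077)
rep('frame+',c[:,4]>.03,.038)
m=comp(c[:,4]>.03)&(c[:,4]<.055)
P=np.array([world(s,u,v,z=.038) for u,v in c[m][:,:2]]); 
a=.09; L=(P[:,:2]-[.588,-.334])@rot(a)*1000; print('frame local x',np.percentile(L[:,0],[0,3,97,100]),'y',np.percentile(L[:,1],[0,3,97,100]))
E
python3 b.py
```

```text
side 0.023 (np.float32(2.9156463), (np.float64(0.482), np.float64(0.1323), np.float64(0.09400000000000001)))
side 0.027 (np.float32(2.9866385), (np.float64(0.48), np.float64(0.1353), np.float64(0.09400000000000001)))
handle [ 586.25485878 -334.32139197] ext [35.97148799 57.05741712] yaw 0.03189008067527304 ((586.3134155273438, -334.27239990234375), (36.312496185302734, 57.68211364746094), 2.1984481811523438)
frame+ [ 587.42059064 -340.4676905 ] ext [44.9574277  70.63939023] yaw 0.1072578926138786 ((586.7972412109375, -341.6813049316406), (46.821502685546875, 72.69073486328125), 3.1924333572387695)
frame local x [-25.33521572 -24.29270145  20.44123417  21.92872775] y [-29.75643131 -26.19140931  28.18966933  29.45469836]
```

```bash
cat > go.py <<'E'
import sys
from h import *
from scipy.spatial.transform import Rotation as Ro
def go(x,y,z,yaw_ty):
    o=status.observe(); R=Ro.from_quat(o['tool_rot']).as_matrix()
    d=R.T@(np.array([x,y,z])-o['ee_pos'])*100
    a=np.arctan2(R[1,1],R[0,1]); tw=-(yaw_ty-a)
    print('shift cm',np.round(d,2),'twist',round(tw,3),'| pos',np.round(o['ee_pos'],4),'tilt',np.round(R[:,2],4),'F',np.round(o['wrist_force'],2),'w',round(o['gripper_width'],4),'grip',round(o['grip_force'],1),'t',o['time_s'])
if __name__=='__main__': go(*map(float,sys.argv[1:]))
E
python3 go.py .5863 -.3343 .16 .035
```

```text
shift cm [ 49.24 -16.32   5.44] twist -1.371 | pos [ 0.1454 -0.6076  0.2142] tilt [-1.e-04  9.e-04 -1.e+00] F [0.4  0.27 0.33] w 0.0949 grip 0.0 t 0.1
```

Emit:
carry_out:
  targets:
    - [49.2,-16.3,5.4,-1.37]
    - [49.2,-16.3,5.4,-1.37]
    - [49.2,-16.3,5.4,-1.37]
    - [49.2,-16.3,5.4,-1.37]
    - [49.2,-16.3,5.4,-1.37]
    - [49.2,-16.3,5.4,-1.37]
    - [49.2,-16.3,5.4,-1.37]
    - [49.2,-16.3,5.4,-1.37]
    - [49.2,-16.3,5.4,-1.37]
    - [49.2,-16.3,5.4,-1.37]
    - [49.2,-16.3,5.4,-1.37]
    - [49.2,-16.3,5.4,-1.37]
    - [49.2,-16.3,5.4,-1.37]
    - [49.2,-16.3,5.4,-1.37]
    - [49.2,-16.3,5.4,-1.37]
    - [49.2,-16.3,5.4,-1.37]
  jaw: -1

```text
time_s: 2.1
ee_pos: [0.586, -0.3349, 0.1606]
tool_rot: [0.695, 0.719, -0.0, 0.0]
wrist_force: [0.4, -0.2, 1.0]
gripper_width: 0.095
grip_force: 0.0
```

```bash
python3 go.py .5863 -.3343 .012 .035
```

```text
shift cm [ 0.06  0.03 14.86] twist -0.001 | pos [ 0.586  -0.3349  0.1606] tilt [ 0.e+00 -1.e-04 -1.e+00] F [ 0.43 -0.21  0.96] w 0.095 grip 0.0 t 2.1
```

Emit:
carry_out:
  targets:
    - [0.06,0.03,4,0]
    - [0.06,0.03,8,0]
    - [0.06,0.03,11,0]
    - [0.06,0.03,13,0]
    - [0.06,0.03,14,0]
    - [0.06,0.03,14.8,0]
    - [0.06,0.03,14.8,0]
    - [0.06,0.03,14.8,0]

```text
time_s: 3.1
ee_pos: [0.5866, -0.3345, 0.0134]
tool_rot: [0.695, 0.719, 0.0, 0.001]
wrist_force: [0.0, 0.1, 0.8]
gripper_width: 0.095
grip_force: 0.0
```

Emit:
carry_out:
  targets:
    - [0,0,0,0]
    - [0,0,0,0]
    - [0,0,0,0]
    - [0,0,0,0]
    - [0,0,0,0]
    - [0,0,0,0]
    - [0,0,0,0]
    - [0,0,0,0]
    - [0,0,0,0]
    - [0,0,0,0]
  jaw: 1
  newtons: 20

```text
time_s: 4.35
ee_pos: [0.5863, -0.3343, 0.0127]
tool_rot: [0.695, 0.719, -0.0, 0.0]
wrist_force: [1.4, -0.4, -0.5]
gripper_width: 0.0438
grip_force: 20.0
```

Emit:
carry_out:
  targets:
    - [0,0,-1,0]
    - [0,0,-3,0]
    - [0,0,-6,0]
    - [0,0,-10,0]
    - [0,0,-13,0]
    - [0,0,-13,0]

```text
time_s: 5.1
ee_pos: [0.587, -0.3348, 0.1462]
tool_rot: [0.695, 0.719, 0.0, 0.003]
wrist_force: [0.1, -0.3, -2.9]
gripper_width: 0.0439
grip_force: 20.0
```

```bash
python3 go.py .478 .1353 .1 .094
```

```text
shift cm [47.37 -9.32  4.43] twist -0.06 | pos [ 0.587  -0.3348  0.1462] tilt [ 0.0042 -0.0031 -1.    ] F [ 0.12 -0.3  -2.9 ] w 0.0439 grip 20.0 t 5.1
```

Emit:
carry_out:
  targets:
    - [6,-1.2,0,-0.01]
    - [12,-2.4,0,-0.02]
    - [18,-3.5,0,-0.02]
    - [24,-4.7,0,-0.03]
    - [30,-5.9,0,-0.04]
    - [36,-7.1,0,-0.05]
    - [41,-8.1,1,-0.06]
    - [45,-8.9,2,-0.06]
    - [47,-9.3,3.5,-0.06]
    - [47.4,-9.3,4.4,-0.06]
    - [47.4,-9.3,4.4,-0.06]
    - [47.4,-9.3,4.4,-0.06]

```text
time_s: 6.6
ee_pos: [0.4776, 0.1355, 0.0988]
tool_rot: [0.673, 0.739, 0.0, 0.0]
wrist_force: [-0.4, 0.4, -2.3]
gripper_width: 0.044
grip_force: 20.0
```

```bash
python3 go.py .478 .1353 .06 .094
python3 - <<'E'
from fit import *
s=snap('top'); np.save('top1.npy',s,allow_pickle=True)
cv2.imwrite('pics/top1.png',cv2.resize(s['frame'][180:310,200:330],None,fx=4,fy=4,interpolation=cv2.INTER_CUBIC))
s=snap('side'); np.save('side1.npy',s,allow_pickle=True)
p=pix(s,np.array([[.478,.1353,.06]]))[0].astype(int); print(p)
c=s['frame'][max(p[1]-50,0):p[1]+50,p[0]-60:p[0]+60]
cv2.imwrite('pics/side1.png',cv2.resize(c,None,fx=6,fy=6,interpolation=cv2.INTER_CUBIC))
E
```

```text
shift cm [-0.03  0.04  3.88] twist -0.001 | pos [0.4776 0.1355 0.0988] tilt [ 3.e-04 -1.e-04 -1.e+00] F [-0.4   0.37 -2.31] w 0.044 grip 20.0 t 6.6
[343 228]
```

View pics/side1.png

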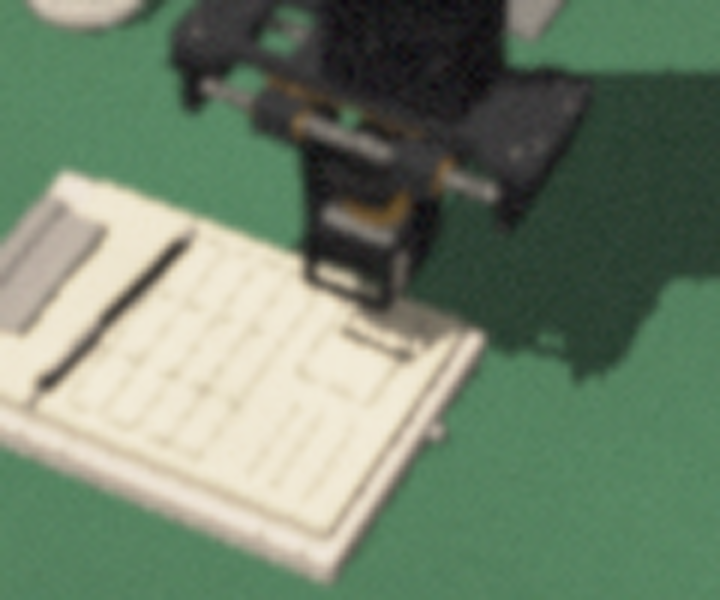

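View pics/top1.png

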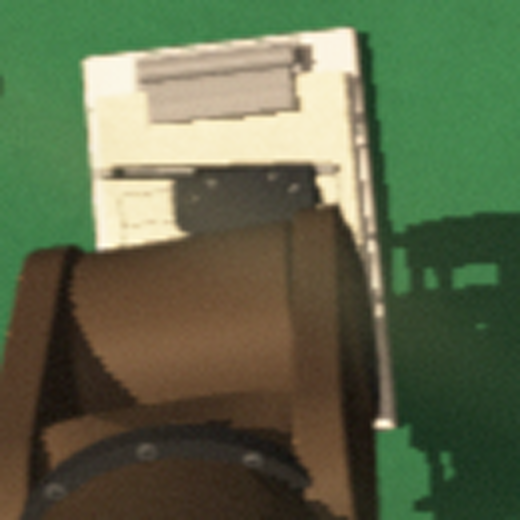

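The side view shows the stamp held upright. The foot of its +y wall runs from (308,280) to (385,303) in the crop, and the box's +y edge from about (300,370) to (372,403). The arm hides the box in the top view. I'll compare these side-view points with what the calibration predicts.

```bash
cat > c.py <<'E'
from fit import *
s=np.load('side1.npy',allow_pickle=True).item(); p=np.array([343,228])
def cr(P): return (pix(s,P)-[p[0]-60,p[1]-50]+.5)*6-.5
def rect(cx,cy,a,hx,hy,z):
    L=np.array([[hx,hy],[-hx,hy],[-hx,-hy],[hx,-hy]])@rot(a).T+[cx,cy]; return np.c_[L,[z]*4]
print('box',cr(rect(.478,.1353,.094,.02,.03,.026)).round(0).tolist())
print('stamp foot',cr(rect(.4776,.1355,.094,.022,.03,.089)).round(0).tolist())
# clipboard bottom-near corner check, size of 1mm in px
print('d/dx,d/dy of 5mm',(cr(np.array([[.483,.1353,.026],[.478,.1403,.026]]))-cr(np.array([[.478,.1353,.026]]*2))).round(1).tolist())
U=lambda x,y:((x+.5)/6-.5+p[0]-60,(y+.5)/6-.5+p[1]-50)
for q in((300,370),(372,403)): print('box corner',world(s,*U(*q),z=.026))
for q in((308,280),(385,303)): print('stamp corner',world(s,*U(*q),z=.089))
c=s['frame'][p[1]-20:p[1]+35,p[0]-25:p[0]+30]
cv2.imwrite('pics/side2.png',cv2.resize(c,None,fx=10,fy=10,interpolation=cv2.INTER_CUBIC))
E
python3 c.py
```

```text
box [[296.0, 378.0], [370.0, 409.0], [427.0, 328.0], [354.0, 299.0]]
stamp foot [[296.0, 286.0], [380.0, 319.0], [438.0, 239.0], [355.0, 207.0]]
d/dx,d/dy of 5mm [[-8.7, -4.3], [-5.6, 6.3]]
box corner [0.49633947 0.16170101 0.026     ]
box corner [0.45656196 0.15988652 0.026     ]
stamp corner [0.49399524 0.16121696 0.089     ]
stamp corner [0.4566248  0.15325616 0.089     ]
```

View pics/side2.png

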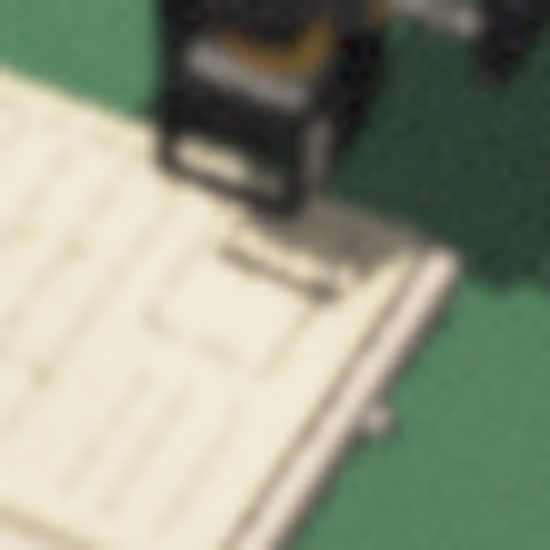

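Emit:
carry_out:
  targets:
    - [0,0,2,0]
    - [0,0,4,0]
    - [0,0,5,0]
    - [0,0,5.4,0]
    - [0,0,5.4,0]
    - [0,0,5.4,0]
    - [0,0,5.4,0]

```text
time_s: 7.58
ee_pos: [0.4774, 0.1363, 0.045]
tool_rot: [0.673, 0.74, 0.0, 0.0]
wrist_force: [0.2, 0.1, -1.5]
gripper_width: 0.0439
grip_force: 20.0
```

```bash
python3 go.py .478 .1353 .044 .094
python3 - <<'E'
from fit import *
a=[snap('side') for _ in range(6)]; s=a[0]; s['frame']=np.mean([x['frame'].astype(float) for x in a],0).astype(np.uint8)
s['range_z']=np.median([x['range_z'] for x in a],0)
np.save('side2.npy',s,allow_pickle=True)
c=s['frame'][215:265,318:368]
c=cv2.resize(c,None,fx=11,fy=11,interpolation=cv2.INTER_CUBIC)
c=cv2.convertScaleAbs(c,alpha=1.0); cv2.imwrite('pics/side3.png',c)
E
```

```text
shift cm [-0.11  0.05  0.1 ] twist 0.0 | pos [0.4774 0.1363 0.045 ] tilt [ 8.e-04  0.e+00 -1.e+00] F [ 0.18  0.13 -1.47] w 0.0439 grip 20.0 t 7.575
```

View pics/side3.png

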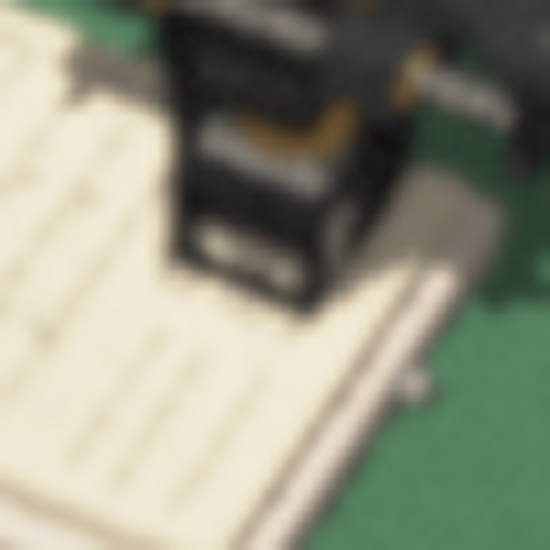

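The foot now sits about 6 mm over the paper, with its +y edge from (172,262) to (305,318). I'll feel for the paper first, so that the foot and the box are in the same plane for the comparison.

Emit:
carry_out:
  targets:
    - [0,0,0.2,0]
    - [0,0,0.3,0]
    - [0,0,0.4,0]
    - [0,0,0.4,0]
    - [0,0,0.4,0]

```text
time_s: 8.5
ee_pos: [0.4773, 0.1363, 0.0406]
tool_rot: [0.673, 0.74, -0.0, 0.0]
wrist_force: [-0.6, 0.9, -3.5]
gripper_width: 0.0438
grip_force: 20.0
```

Emit:
carry_out:
  targets:
    - [0,0,0.1,0]
    - [0,0,0.1,0]
    - [0,0,0.1,0]
    - [0,0,0.1,0]

```text
time_s: 9.0
ee_pos: [0.4772, 0.1363, 0.0396]
tool_rot: [0.673, 0.74, -0.0, 0.0]
wrist_force: [0.1, 0.3, -2.2]
gripper_width: 0.0438
grip_force: 20.0
```

Emit:
carry_out:
  targets:
    - [0,0,0.1,0]
    - [0,0,0.1,0]
    - [0,0,0.1,0]
    - [0,0,0.1,0]

```text
time_s: 9.5
ee_pos: [0.4772, 0.1363, 0.0386]
tool_rot: [0.673, 0.74, -0.0, 0.0]
wrist_force: [0.1, -0.7, -2.3]
gripper_width: 0.044
grip_force: 20.0
```

Emit:
carry_out:
  targets:
    - [0,0,0.1,0]
    - [0,0,0.1,0]
    - [0,0,0.1,0]
    - [0,0,0.1,0]

```text
time_s: 10.0
ee_pos: [0.4773, 0.1363, 0.0379]
tool_rot: [0.673, 0.74, 0.0, 0.0]
wrist_force: [-2.2, -0.6, 6.4]
gripper_width: 0.0437
grip_force: 20.0
```

Emit:
carry_out:
  targets:
    - [0,0,0.1,0]
    - [0,0,0.1,0]
    - [0,0,0.1,0]
    - [0,0,0.1,0]

```text
time_s: 10.5
ee_pos: [0.4773, 0.1363, 0.0378]
tool_rot: [0.673, 0.74, 0.0, 0.0]
wrist_force: [-4.8, -0.9, 21.9]
gripper_width: 0.0438
grip_force: 20.0
```

Emit:
carry_out:
  targets:
    - [0,0,0.1,0]
    - [0,0,0.1,0]
    - [0,0,0.1,0]
    - [0,0,0.1,0]

```text
time_s: 11.0
ee_pos: [0.4773, 0.1363, 0.0373]
tool_rot: [0.673, 0.74, 0.0, 0.0]
wrist_force: [-7.5, -1.9, 29.7]
gripper_width: 0.0438
grip_force: 20.0
```

Emit:
carry_out:
  targets:
    - [0,0,-0.2,0]
    - [0,0,-0.2,0]
    - [0,0,-0.2,0]

```text
time_s: 11.38
ee_pos: [0.4773, 0.1363, 0.0374]
tool_rot: [0.673, 0.74, -0.0, -0.0]
wrist_force: [0.2, -0.2, -0.1]
gripper_width: 0.0439
grip_force: 20.0
```

```bash
cat > d.py <<'E'
from fit import *
from scipy.optimize import least_squares
z=.0282
S={n:np.load(f,allow_pickle=True).item() for n,f in(('top','top0.npy'),('side','side0.npy'))}
t=np.linspace(-1,1,60); o=np.ones(60)
R=np.concatenate([np.stack([.02*o,.03*t],1),np.stack([-.02*o,.03*t],1),np.stack([.02*t,.03*o],1),np.stack([.02*t,-.03*o],1)])
for n,s in S.items():
    g=s['frame'].astype(np.float32).mean(2); g=cv2.GaussianBlur(cv2.morphologyEx(g,cv2.MORPH_BLACKHAT,np.ones((5,5))),(0,0),.7)
    def cost(p):
        X=R@rot(p[2]).T+p[:2]; return -np.minimum(samp(g,pix(s,np.c_[X,np.full(len(X),z)])),25).mean()
    c=sorted((cost(q),tuple(np.round(q,4))) for q in [(.478+dx,.1353+dy,.094+a) for dx in np.arange(-.008,.0081,.0005) for dy in np.arange(-.008,.0081,.0005) for a in (-.04,-.02,0,.02,.04)])
    print(n,[(round(float(a),2),tuple(map(float,b))) for a,b in c[:4]])
s=snap('side'); a=[s['frame'].astype(float)]+[snap('side')['frame'].astype(float) for _ in range(4)]
s['frame']=np.mean(a,0); np.save('side3.npy',s,allow_pickle=True); g=s['frame'].mean(2).astype(np.float32)
ob=status.observe(); print(ob['ee_pos'],ob['wrist_force'],ob['time_s'])
cx,cy=ob['ee_pos'][:2]; yaw=.094
def edge(A,B,out):   # local 3D edge pts A->B, out: local outward dir; offset (mm along out) of half crossing
    f=np.linspace(.15,.85,40)[:,None]; E=A+(B-A)*f; offs=np.linspace(-.008,.010,73); pr=[]
    for d in offs:
        L=E+np.array(out)*d; W=np.c_[L[:,:2]@rot(yaw).T+[cx,cy],L[:,2]]; pr.append(np.median(samp(g,pix(s,W))))
    pr=np.array(pr); k=np.where((pr[:-1]<(pr.min()+pr.max())/2)&(pr[1:]>=(pr.min()+pr.max())/2))[0]
    return [round(1000*float(offs[i]),2) for i in k],pr[::6].round(0)
print('foot +y edge, offset in y',*edge(np.array([.022,.03,z]),np.array([-.022,.03,z]),[0,1,0]))
print('left corner, offset in x',*edge(np.array([.022,.03,z+.004]),np.array([.022,.03,z+.032]),[1,0,0]))
print('foot front edge, offset in -x',*edge(np.array([-.022,.03,z]),np.array([-.022,-.03,z]),[-1,0,0]))
cv2.imwrite('pics/side4.png',cv2.resize(s['frame'].astype(np.uint8)[210:260,318:368],None,fx=11,fy=11,interpolation=cv2.INTER_CUBIC))
E
python3 d.py
```

```text
top [(-16.78, (0.478, 0.1348, 0.094)), (-16.66, (0.478, 0.1353, 0.094)), (-16.64, (0.4785, 0.1348, 0.094)), (-16.63, (0.478, 0.1348, 0.114))]
side [(-10.76, (0.479, 0.1348, 0.114)), (-10.76, (0.479, 0.1343, 0.114)), (-10.76, (0.479, 0.1343, 0.094)), (-10.76, (0.479, 0.1348, 0.094))]
[0.47724334 0.1362769  0.03741209] [ 0.61822664  0.58929153 -2.64412291] 11.625
foot +y edge, offset in y [-2.25] [105. 101. 115. 138. 166. 191. 209. 220. 226. 228. 230. 229. 229.]
left corner, offset in x [-4.0] [ 67.  94. 122. 154. 187. 205. 219. 224. 222. 223. 222. 222. 222.]
foot front edge, offset in -x [3.5] [ 64.  63.  62.  69.  70.  72.  82. 105. 130. 149. 166. 178. 186.]
```

Emit:
carry_out:
  targets:
    - [0,0,-0.3,0]
    - [-0.06,0.28,-0.3,0]
    - [-0.06,0.28,-0.3,0]
    - [-0.06,0.28,-0.1,0]
    - [-0.06,0.28,0,0]
    - [-0.06,0.28,0.05,0]
    - [-0.06,0.28,0.05,0]
    - [-0.06,0.28,0.05,0]

```text
time_s: 12.62
ee_pos: [0.48, 0.136, 0.0374]
tool_rot: [0.673, 0.74, -0.0, 0.0]
wrist_force: [-3.2, -1.1, 6.3]
gripper_width: 0.044
grip_force: 20.0
```

```bash
sed -i '/^for n,s in S/,/print(n,/d; s/side3.npy/side4.npy/' d.py; python3 d.py
```

```text
[0.47995506 0.13593857 0.03739774] [-2.93726075 -1.19906929  5.96569656] 12.875
foot +y edge, offset in y [-2.0] [104. 101. 115. 138. 162. 187. 208. 218. 225. 228. 229. 230. 229.]
left corner, offset in x [-4.25] [ 71.  91. 129. 163. 193. 216. 219. 222. 222. 221. 221. 225. 227.]
foot front edge, offset in -x [5.25] [ 67.  70.  71.  71.  75.  71.  81.  96. 112. 132. 155. 178. 198.]
```

Emit:
carry_out:
  targets:
    - [0,0,-0.04,0]
    - [0,0,-0.04,0]
    - [0,0,-0.04,0]

```text
time_s: 13.25
ee_pos: [0.4801, 0.136, 0.0374]
tool_rot: [0.673, 0.74, -0.0, 0.0]
wrist_force: [0.6, 1.1, -2.3]
gripper_width: 0.0442
grip_force: 20.0
```

Emit:
carry_out:
  targets:
    - [0,0,0,0]
    - [0,0,0,0]
    - [0,0,0,0]
    - [0,0,0,0]
    - [0,0,0,0]
    - [0,0,0,0]
    - [0,0,0,0]
  jaw: -1

```text
time_s: 14.12
ee_pos: [0.4801, 0.1359, 0.0375]
tool_rot: [0.673, 0.74, -0.0, 0.0]
wrist_force: [0.1, 1.2, -0.1]
gripper_width: 0.0952
grip_force: 0.0
```

Emit:
carry_out:
  targets:
    - [0,0,-1,0]
    - [0,0,-4,0]
    - [0,0,-7,0]
    - [0,0,-8.5,0]
    - [0,0,-8.5,0]
    - [0,0,-8.5,0]

```text
time_s: 14.88
ee_pos: [0.4797, 0.1359, 0.1218]
tool_rot: [0.673, 0.74, -0.0, -0.0]
wrist_force: [0.2, 0.1, 0.2]
gripper_width: 0.0949
grip_force: 0.0
```

Emit:
carry_out:
  targets:
    - [0,0,0,0]
    - [0,0,0,0]
    - [0,0,0,0]
    - [0,0,0,0]
    - [0,0,0,0]
    - [0,0,0,0]
    - [0,0,0,0]
    - [0,0,0,0]
    - [0,0,0,0]
    - [0,0,0,0]
    - [0,0,0,0]
    - [0,0,0,0]
  jaw: 1
  newtons: 20

```text
time_s: 16.38
ee_pos: [0.4801, 0.136, 0.1225]
tool_rot: [0.673, 0.74, -0.0, 0.0]
wrist_force: [0.6, -0.4, 0.2]
gripper_width: 0.0008
grip_force: 0.0
```

```bash
python3 go.py .480 .136 .103 .094
python3 - <<'E'
from fit import *
a=[snap('side') for _ in range(3)]; s=a[0]; s['frame']=np.mean([x['frame'].astype(float) for x in a],0).astype(np.uint8)
np.save('side5.npy',s,allow_pickle=True)
cv2.imwrite('pics/side5.png',cv2.resize(s['frame'][200:260,310:370],None,fx=10,fy=10,interpolation=cv2.INTER_CUBIC))
E
```

```text
shift cm [ 0.   -0.    1.95] twist -0.0 | pos [0.4801 0.136  0.1225] tilt [-0.e+00 -1.e-04 -1.e+00] F [ 0.6  -0.36  0.15] w 0.0008 grip 0.0 t 16.375
```

View pics/side5.png

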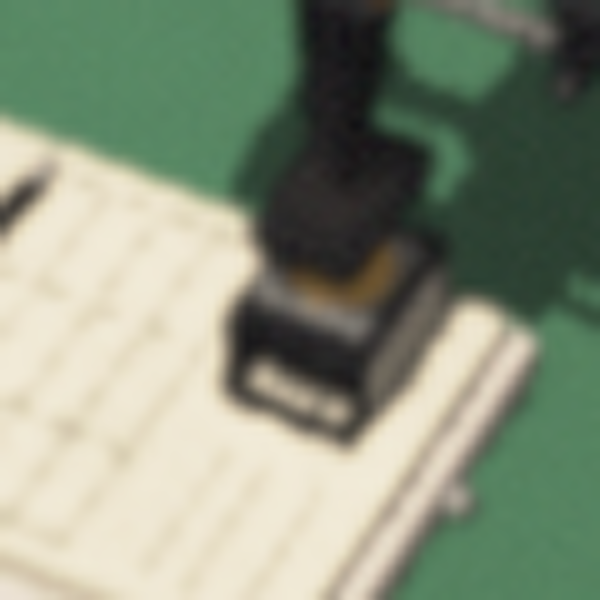

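The side view shows the stamp standing free on the form. Its +y foot edge runs from (228,395) to (350,445), within a few mm of where the box's edge was, and the closed fingers are above the handle's centre. Now I'll press in stages.

Emit:
carry_out:
  targets:
    - [0,0,1,0]
    - [0,0,1.7,0]
    - [0,0,2,0]
    - [0,0,2.3,0]
    - [0,0,2.6,0]
    - [0,0,2.9,0]
    - [0,0,3.1,0]
    - [0,0,3.1,0]

```text
time_s: 17.52
ee_pos: [0.48, 0.1359, 0.0915]
tool_rot: [0.673, 0.74, -0.0, 0.0]
wrist_force: [-2.1, -1.4, 4.8]
gripper_width: 0.0004
grip_force: 2.3
```

Emit:
carry_out:
  targets:
    - [0,0,0.1,0]
    - [0,0,0.1,0]
    - [0,0,0.1,0]

```text
time_s: 17.9
ee_pos: [0.4801, 0.136, 0.0907]
tool_rot: [0.673, 0.74, 0.0, 0.0]
wrist_force: [-1.8, -1.2, 5.0]
gripper_width: 0.0003
grip_force: 2.8
```

Emit:
carry_out:
  targets:
    - [0,0,0.05,0]
    - [0,0,0.1,0]
    - [0,0,0.1,0]

```text
time_s: 18.27
ee_pos: [0.4801, 0.136, 0.0897]
tool_rot: [0.673, 0.74, 0.0, 0.0]
wrist_force: [-2.5, -0.5, 7.3]
gripper_width: 0.0005
grip_force: 3.4
```

Emit:
carry_out:
  targets:
    - [0,0,0.05,0]
    - [0,0,0.05,0]
    - [0,0,0.05,0]

```text
time_s: 18.65
ee_pos: [0.4801, 0.136, 0.0893]
tool_rot: [0.673, 0.74, 0.0, 0.0]
wrist_force: [-2.9, -0.8, 7.6]
gripper_width: 0.0004
grip_force: 3.7
```

Emit:
carry_out:
  targets:
    - [0,0,0.05,0]
    - [0,0,0.1,0]
    - [0,0,0.1,0]

```text
time_s: 19.02
ee_pos: [0.4801, 0.136, 0.0885]
tool_rot: [0.673, 0.74, 0.0, 0.0]
wrist_force: [-3.9, -0.4, 10.1]
gripper_width: 0.0004
grip_force: 5.1
```

Emit:
carry_out:
  targets:
    - [0,0,0.05,0]
    - [0,0,0.05,0]
    - [0,0,0.05,0]

```text
time_s: 19.4
ee_pos: [0.48, 0.1359, 0.0884]
tool_rot: [0.673, 0.74, 0.0, 0.0]
wrist_force: [-5.8, -0.6, 16.6]
gripper_width: 0.0001
grip_force: 8.4
```

Emit:
carry_out:
  targets:
    - [0,0,0.04,0]
    - [0,0,0.04,0]
    - [0,0,0.04,0]
    - [0,0,0.04,0]

```text
time_s: 19.9
ee_pos: [0.48, 0.136, 0.0884]
tool_rot: [0.673, 0.74, 0.0, 0.0]
wrist_force: [-7.8, -0.9, 22.1]
gripper_width: 0.0006
grip_force: 11.1
```

Emit:
carry_out:
  targets:
    - [0,0,0,0]
    - [0,0,0,0]
    - [0,0,0,0]

```text
time_s: 20.27
ee_pos: [0.48, 0.136, 0.0883]
tool_rot: [0.673, 0.74, 0.0, 0.0]
wrist_force: [-6.5, -2.0, 22.3]
gripper_width: 0.0006
grip_force: 11.0
```

Emit:
carry_out:
  targets:
    - [0,0,-0.3,0]
    - [0,0,-0.7,0]
    - [0,0,-1.1,0]
    - [0,0,-1.5,0]
    - [0,0,-2.5,0]
    - [0,0,-3.6,0]
    - [0,0,-3.6,0]

```text
time_s: 21.15
ee_pos: [0.4806, 0.136, 0.1241]
tool_rot: [0.673, 0.74, 0.001, 0.001]
wrist_force: [-0.5, -0.4, 0.0]
gripper_width: 0.0006
grip_force: 0.0
```

Emit:
carry_out:
  targets:
    - [0,0,0,0]
    - [0,0,0,0]
    - [0,0,0,0]
    - [0,0,0,0]
    - [0,0,0,0]
    - [0,0,0,0]
    - [0,0,0,0]
    - [0,0,0,0]
    - [0,0,0,0]
    - [0,0,0,0]
  jaw: -1

```text
time_s: 22.4
ee_pos: [0.4801, 0.136, 0.1231]
tool_rot: [0.673, 0.74, 0.0, 0.0]
wrist_force: [0.6, -0.4, -0.5]
gripper_width: 0.0928
grip_force: 0.0
```

```bash
python3 go.py .480 .136 .0378 .094
python3 - <<'E'
from fit import *
a=np.load('side5.npy',allow_pickle=True).item()['frame'][225:255,325:355].astype(float); b=np.mean([snap('side')['frame'].astype(float) for _ in range(3)],0)[225:255,325:355]
print('shift of foot region px',cv2.phaseCorrelate(a.mean(2),b.mean(2)))
E
```

```text
shift cm [ 0.   -0.01  8.53] twist 0.0 | pos [0.4801 0.136  0.1231] tilt [ 1.e-04 -1.e-04 -1.e+00] F [ 0.62 -0.41 -0.45] w 0.0928 grip 0.0 t 22.4
shift of foot region px ((-0.027352937670475086, 0.004197846575239694), 0.9893002578703673)
```

Print done and the stamp hasn't shifted. Now I'll regrip it.

Emit:
carry_out:
  targets:
    - [0,0,3,0]
    - [0,0,6,0]
    - [0,0,7.8,0]
    - [0,0,8.4,0]
    - [0,0,8.5,0]
    - [0,0,8.5,0]

```text
time_s: 23.3
ee_pos: [0.4804, 0.136, 0.0387]
tool_rot: [0.673, 0.74, 0.0, 0.0]
wrist_force: [-0.4, -0.7, 0.4]
gripper_width: 0.0949
grip_force: 0.0
```

Emit:
carry_out:
  targets:
    - [0,0,0,0]
    - [0,0,0,0]
    - [0,0,0,0]
    - [0,0,0,0]
    - [0,0,0,0]
    - [0,0,0,0]
    - [0,0,0,0]
    - [0,0,0,0]
    - [0,0,0,0]
  jaw: 1
  newtons: 20

```text
time_s: 24.42
ee_pos: [0.4801, 0.136, 0.0381]
tool_rot: [0.673, 0.74, -0.0, 0.0]
wrist_force: [0.7, 0.4, -0.5]
gripper_width: 0.0435
grip_force: 20.0
```

Emit:
carry_out:
  targets:
    - [0,0,-1,0]
    - [0,0,-3,0]
    - [0,0,-6,0]
    - [0,0,-9,0]
    - [0,0,-11,0]
    - [0,0,-11,0]
    - [0,0,-11,0]

```text
time_s: 25.3
ee_pos: [0.4796, 0.1359, 0.1476]
tool_rot: [0.673, 0.74, -0.0, -0.0]
wrist_force: [-0.7, 0.1, -3.3]
gripper_width: 0.0441
grip_force: 20.0
```

```bash
python3 go.py .5863 -.3343 .1462 .06
```

```text
shift cm [-47.81   6.21   0.14] twist 0.034 | pos [0.4796 0.1359 0.1476] tilt [-9.e-04 -3.e-04 -1.e+00] F [-0.72  0.07 -3.34] w 0.0441 grip 20.0 t 25.3
```

Emit:
carry_out:
  targets:
    - [-5,0.6,0,0]
    - [-11,1.4,0,0.01]
    - [-17,2.2,0,0.02]
    - [-23,3,0,0.02]
    - [-29,3.8,0,0.03]
    - [-35,4.5,0,0.03]
    - [-40,5.2,0,0.03]
    - [-44,5.7,0,0.03]
    - [-47,6.1,0,0.03]
    - [-47.8,6.2,0,0.03]
    - [-47.8,6.2,0,0.03]
    - [-47.8,6.2,0,0.03]

```text
time_s: 26.8
ee_pos: [0.5865, -0.3329, 0.1478]
tool_rot: [0.684, 0.73, -0.0, -0.0]
wrist_force: [0.6, 0.7, -2.2]
gripper_width: 0.044
grip_force: 20.0
```

```bash
python3 go.py .5863 -.3343 .0132 .06
```

```text
shift cm [-0.15 -0.02 13.46] twist 0.005 | pos [ 0.5865 -0.3329  0.1478] tilt [-7.e-04  6.e-04 -1.e+00] F [ 0.65  0.72 -2.18] w 0.044 grip 20.0 t 26.8
```

Lowering to about 3 mm above the tray floor, then feeling for it.

Emit:
carry_out:
  targets:
    - [-0.15,0,4,0]
    - [-0.15,0,8,0]
    - [-0.15,0,11,0]
    - [-0.15,0,12.5,0]
    - [-0.15,0,13,0]
    - [-0.15,0,13.2,0]
    - [-0.15,0,13.3,0]
    - [-0.15,0,13.3,0]
    - [-0.15,0,13.3,0]

```text
time_s: 27.92
ee_pos: [0.5869, -0.3357, 0.0156]
tool_rot: [0.684, 0.729, 0.0, 0.0]
wrist_force: [-0.3, -0.3, -2.1]
gripper_width: 0.0439
grip_force: 20.0
```

Emit:
carry_out:
  targets:
    - [0,0,0.1,0]
    - [0,0,0.1,0]
    - [0,0,0.1,0]

```text
time_s: 28.3
ee_pos: [0.5867, -0.3356, 0.0141]
tool_rot: [0.684, 0.729, -0.0, -0.0]
wrist_force: [-0.5, -0.8, -2.9]
gripper_width: 0.0437
grip_force: 20.0
```

Emit:
carry_out:
  targets:
    - [0,0,0.08,0]
    - [0,0,0.08,0]
    - [0,0,0.08,0]

```text
time_s: 28.68
ee_pos: [0.5868, -0.3356, 0.0133]
tool_rot: [0.684, 0.729, -0.0, 0.0]
wrist_force: [0.5, -0.0, -2.8]
gripper_width: 0.0441
grip_force: 20.0
```

Emit:
carry_out:
  targets:
    - [0,0,0.06,0]
    - [0,0,0.06,0]
    - [0,0,0.06,0]

```text
time_s: 29.05
ee_pos: [0.5868, -0.3356, 0.0128]
tool_rot: [0.684, 0.729, -0.0, 0.0]
wrist_force: [-0.6, 0.3, -1.4]
gripper_width: 0.044
grip_force: 20.0
```

Nearly in contact, so I'll release and lift clear.

Emit:
carry_out:
  targets:
    - [0,0,0.03,0]
    - [0,0,0.03,0]

```text
time_s: 29.3
ee_pos: [0.5868, -0.3356, 0.0128]
tool_rot: [0.684, 0.729, -0.0, 0.0]
wrist_force: [-1.0, 0.5, 3.4]
gripper_width: 0.0441
grip_force: 20.0
```

Emit:
carry_out:
  targets:
    - [0,0,0,0]
    - [0,0,0,0]
    - [0,0,0,0]
    - [0,0,0,0]
    - [0,0,0,0]
    - [0,0,0,0]
    - [0,0,0,0]
  jaw: -1

```text
time_s: 30.18
ee_pos: [0.5867, -0.3356, 0.0124]
tool_rot: [0.684, 0.729, -0.0, 0.0]
wrist_force: [-0.5, -0.1, -0.6]
gripper_width: 0.0953
grip_force: 0.0
```

Emit:
carry_out:
  targets:
    - [0,0,-1,0]
    - [0,0,-4,0]
    - [0,0,-8,0]
    - [0,0,-12,0]
    - [0,0,-15,0]
    - [0,0,-15,0]
    - [0,0,-15,0]
    - [0,0,-15,0]

```text
time_s: 31.18
ee_pos: [0.5864, -0.3353, 0.1612]
tool_rot: [0.684, 0.729, -0.0, -0.001]
wrist_force: [0.3, -0.5, -0.2]
gripper_width: 0.0951
grip_force: 0.0
```

Run:
```python
from fit import *
a=np.load('side0.npy',allow_pickle=True).item()['frame'][110:190,349:409].astype(float); b=snap('side')
c=b['frame'][110:190,349:409]; print('stamp+tray vs start: mean abs diff',np.abs(a-c).mean(),cv2.phaseCorrelate(a[10:60,20:].mean(2),c[10:60,20:].astype(float).mean(2)))
o=status.observe(); print(o['ee_pos'],o['wrist_force'],o['time_s'])
```

```text
stamp+tray vs start: mean abs diff 7.366319444444445 ((0.27740213735850716, 0.04559936881638649), 0.7480179166736942)
[ 0.58642699 -0.33540908  0.16129541] [-0.83778253 -0.68506467  0.80509304] 31.225
```

```bash
python3 -c "
from plant import robot
print(robot.finish_job())"
```

```text
the job is handed in; nothing more can be done
None
```

I stamped the form with a steady 22 N push against the stop for over half a second, set the stamp back upright in its own bay, and handed the job in at about 31 s. My estimate is that it stood within about 3 mm of the box centre, and no verdict came back.

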